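Open the bayonet filter cover and pack it in the service box

TASK

Open the tap-water filter housing on the vanity: press its round cover down against the spring, keep it pressed while you turn it a quarter turn anticlockwise (seen from above) so that its lugs come free, and let it pop up where it stands. Then lift the cover off and pack it flat, right way up, into the free space of the wooden service box beside the cartridge and the carton, set down gently and let go. Press firmly but do not force the mechanism, keep the cartridge and the carton standing in the box, and leave the other things on the vanity where they are.

Things in the scene. Friction and masses are not known exactly. Their poses are not given: they have to be found in the camera images.
- housing: Fixed round grey filter housing, 122 mm diameter, rim 85 mm above the vanity, with a chrome pipe stub low on its +x side. Origin: centre of its underside; z up. Red tabs at the rim (+x and -x) mark the locked direction of the cover's groove, green tabs (+y and -y) the released direction.
- housing_rim (a point): Centre of the housing's mouth, 85 mm above its origin. A spring plunger inside pushes the cover up, 8 N when locked, 0.4 N more per mm pressed. The cover must go down at least 5 mm (pressing with about 8 N) before it can turn; it bottoms on the rim after 8 mm. Locked at the start: cover's origin 71 mm above the housing's origin, cover x along housing x within 4 degrees.
- cover: Grey round bayonet cover, 116 mm diameter, too wide to grip by its edge; 44 mm high without its knob, 0.2 to 0.3 kg. Origin: underside centre of its skirt; z up. Skirt 88 mm diameter, 22 mm high, with two lugs at its foot (to 53 mm from the axis, at +x and -x, 14 mm wide, 8 mm high). Above it a flange plate 116 mm diameter (22 to 30 mm) and two raised halves (30 to 44 mm).
- groove (a point): On the groove's floor, 46 mm from the axis along the cover's +x. The groove is 34 mm wide, 14 mm deep, along the cover's x between the raised halves, open at both ends, yellow stripes near both ends, the knob in the middle. Drive it like a pin spanner: two spread fingertips in the groove, one each side of the knob, pressing on the floor and pushing on the walls. Axes as the cover's.
- cover_lug (a point): Middle of the cover's +x lug, 45 mm from the axis, 4 mm above the cover's origin. Held pressed, the cover turns anticlockwise only, to a stop at about 98 degrees. From 82 degrees on the lugs are free and, pressure taken off, it springs up to about 9 mm above the locked height. Let go part-way it stays there, so the turn may be made in several strokes.
- cover_floor (a point): Centre of the cover's groove floor, 30 mm above the cover's origin, on its axis (inside the knob). Axes as the cover's.
- knob_top (a point): Top centre of the chrome lifting knob in the middle of the groove: round, 28 mm diameter, 34 mm high above the groove floor. It swivels freely on the cover, so turning the knob does not turn the cover; it serves for lifting. Axes as the cover's.
- box: Fixed open wooden service box, outside 140 mm (its x) by 205 mm (its y), 50 mm high, walls and floor 5 mm. Origin: centre of its underside. The cartridge and the carton stand side by side at its +y end; the rest is free for the cover (about 130 by 130 mm).
- box_bay (a point): Centre of the free space of the box, on its inner floor (5 mm above the vanity). Axes as the box's.
- cartridge: Loose white spare filter cartridge, cylinder 60 mm diameter, 75 mm high, standing in the box. Origin: centre of its underside.
- carton: Loose blue carton, 50 x 56 x 65 mm, standing in the box. Origin: centre of its underside.
- tumbler: Bystander: black ceramic tumbler, 76 mm diameter, 100 mm high. Origin: underside centre.
- dish: Bystander: flat gold earring dish, 110 mm diameter, 22 mm high. Origin: underside centre.
- comb: Bystander: rectangular wooden comb lying flat, 170 x 42 mm, 6 mm thick. Origin: middle of its underside, x along it.
- dispenser: Bystander: black soap dispenser bottle, 64 mm diameter, 150 mm high. Origin: underside centre.
- jar: Bystander: amber cream jar, 70 mm diameter, 60 mm high. Origin: underside centre.
Things that resemble listed ones, but are neither listed nor needed, are in the scene too. What is shaped like the cartridge but pink or turquoise is not meant. There is more than one size of the carton; the job needs the larger.

How it is judged:
By the outcome, as a careful person would: the job done as asked, in the order asked, and still so for the second after the job is handed in, with the robot touching nothing.
It also fails if it takes over 51 s, if anything falls off the work surface, if the arm or the gripper's body presses on something with over 40 N, if the wrist force passes 120 N, or if a joint passes its speed limit or range.

ROBOT

A 6-joint arm with a two-finger parallel gripper is mounted at the origin on the work surface. World frame = base frame: x ahead of the robot, y to its left, z up, the work surface at z = 0. Lengths are in m, angles in rad, forces in N, time in s.
With the tool pointing down it reaches from about 0.4 to 0.825 m from the base axis. Payload 7 kg.
Tool frame: the origin (TCP) lies midway between the tips of the shut fingers; the grasp point (between the pads) lies 19 mm behind it; z points along the fingers, y is the line along which they close (so a half turn about z gives the same grasp; the last joint's range is limited). The gripper opens to 88 mm and grips with 3 to 60 N. Pads are 19 mm wide; open, the fingers measure 130 mm over their backs; the gripper's body (78 mm by 193 mm) begins 47 mm behind the grasp point.
Start: joints at [-0.858, 0.359, 0.012, 0, -1.224, -0.288], TCP at [0.278, -0.615, 0.227] pointing down, gripper open.
Joint ranges: [-3.07, 3.07], [-1.43, 2.12], [-1.02, 1.25], [-3.03, 1.67], [-3.05, -0], [-3.03, 3.03]. Speed limits (rad/s): [2.39, 2.39, 3.01, 3.14, 3.14, 3.14].

INTERFACE

Orientations are given as [roll, pitch, yaw] about the fixed x, y, z axes, in that order (R = Rz(yaw) Ry(pitch) Rx(roll)).
In Python, from station import arm, grab_frame, camera_params, spot_in gives the robot as it stands.
- The arm moves only by the shell command python3 -m jog 'ROWS' [FORCE]. ROWS is JSON, a list that holds one entry, the list of rows, each a list of 7 numbers: the shift along the tool's x, y, z in mm, then the turn, a rotation vector about the tool's x, y, z in rad, then the finger opening in mm, from 0 to 87.6. In form: [[[x, y, z, wx, wy, wz, fingers], ...]]. A call has 1 to 20 rows; each row is the pose to reach, as a shift and turn from the pose commanded when the call began, along the tool's axes at that moment; what a row does not reach only later rows make up. A row lasts 1/8 s, in which the tool goes at most 62.5 mm and 10.7 degrees, less where a joint would pass 70% of its speed; a pose out of reach is approached as far as the arm can. A call with a gripper value outside its range is refused whole. The fingers move at their own pace and stop on an object; FORCE is the grip in N (left out, the last holds). Time passes only in rows, so rows that repeat a pose let the fingers close. It gives the time, the measured TCP pose, the force, the opening and the grip force at its end, in the units of the state.
- arm.get_state(): the state, without advancing time (a new reading comes with each control period).
- grab_frame(name): name is "scene" or "side" or "wrist"; returns (picture, depth): 420x560x3 uint8, blue, green, red; 420x560 float32, m along the optical axis (not along the pixel's ray), 0 where there is no reading.
- camera_params(name): a dict with "mtx" (3x3 intrinsics, pixels), "R" (3x3) and "t" (3): a world point X has camera coordinates R X + t. Camera axes: x right, y down, z forward; pixel columns grow to the right and rows downward; lengths in m; the calibration is good to about 2 mm. The wrist camera is an equidistant fisheye: a pixel r from the principal point sees the ray r / f radians off the axis. A picture is of the moment at which its call begins: read the wrist's pose just before it. camera_params takes no time and is no camera call; for the wrist camera it gives the pose at the moment of the call.
- arm.job_done(): hands the job in; it is judged then, once.
Trained networks look in the newest picture that a camera, given by its name, has taken for a name from the list of things; names that differ only in an ending like _2 or _b are one class to them, and where a whole thing is asked for, a point or a joint stands for the part that bears it (a point fixed in the world has none). Each returns a list of dicts, best first, with "confidence" (0 to 1); they miss things now and then, are a little off and sometimes report something else, mostly with a low value. They report only what shows in the picture. A call takes as long as a camera call. They do not tell look-alikes from the thing itself.
- spot_in(query, camera): "uv" ([column, row] in pixels, amid what is visible of it).
The state is a dict: "t": time; "q": joint angles; "qd": joint speeds; "joint_efforts": joint torques, N m; "eef_pos": TCP position; "ee_rot": TCP orientation; "force": force on the tool from outside, world axes, zero at the start; "moment": the same for the moment, N m; "width": finger opening in m; "gripper_force": force on a finger pad.
Only numpy, scipy, OpenCV 4.12 (cv2) and the standard library are available. Lean on these libraries where they do the work, as an engineer would, in place of code of your own. Each camera call takes 0.05 s, during which the arm holds its last target. There are 200 camera calls.

## Working session

There is one attempt and no reset: what is moved stays moved. The work goes in short steps, Python scripts to look and compute and a shell command to move; the robot and the scene stay as the last step left them, time stands still between calls to the robot, and variables do not carry over. Pictures are saved under pics/ and viewed, at most 10 in all, crops included, and the job is handed in when it is done.

```bash
ls; mkdir -p pics; cat > h.py <<'E'
import numpy as np, cv2
from station import arm, grab_frame, camera_params, spot_in
def world(cam,u,v,d):
    p=camera_params(cam);K=np.array(p["mtx"]);R=np.array(p["R"]);t=np.array(p["t"])
    c=np.array([(u-K[0,2])/K[0,0]*d,(v-K[1,2])/K[1,1]*d,d]);return R.T@(c-t)
def cloud(cam,dep):
    p=camera_params(cam);K=np.array(p["mtx"]);R=np.array(p["R"]);t=np.array(p["t"])
    v,u=np.mgrid[:dep.shape[0],:dep.shape[1]]
    c=np.stack([(u-K[0,2])/K[0,0]*dep,(v-K[1,2])/K[1,1]*dep,dep],-1)
    return (c-t)@R
E
python3 - <<'E'
from h import *
np.set_printoptions(precision=3,suppress=True)
for c in ["scene","side"]:
    im,d=grab_frame(c);cv2.imwrite(f"pics/{c}0.png",im);np.save(f"pics/{c}d.npy",d);P=cloud(c,d)
    for q in ["housing","cover","groove","knob_top","box","cartridge","carton","tumbler","dish","comb","dispenser","jar"]:
        for r in spot_in(q,c)[:3]:
            u,v=map(int,r["uv"]);print(c,q,round(r["confidence"],2),(u,v),P[v,u])
s=arm.get_state();print(s)
print(camera_params("scene"))
E
```

```text
pics
scene housing 0.88 (209, 252) [ 0.615 -0.172  0.069]
scene cover 0.61 (202, 225) [ 0.568 -0.163  0.109]
scene groove 0.59 (203, 224) [ 0.568 -0.16   0.11 ]
scene knob_top 0.97 (204, 224) [ 0.572 -0.159  0.113]
scene box 0.82 (305, 207) [0.543 0.131 0.005]
scene cartridge 0.83 (358, 172) [0.551 0.298 0.06 ]
scene cartridge 0.81 (299, 168) [0.443 0.176 0.054]
scene cartridge 0.61 (323, 180) [0.537 0.19  0.068]
scene carton 0.72 (343, 194) [0.611 0.201 0.068]
scene carton 0.64 (201, 223) [ 0.568 -0.164  0.116]
scene carton 0.57 (386, 192) [0.642 0.32  0.045]
scene tumbler 0.71 (392, 215) [0.758 0.226 0.1  ]
scene tumbler 0.54 (325, 182) [0.542 0.194 0.064]
scene dish 0.71 (292, 292) [ 0.762 -0.047  0.004]
scene dish 0.3 (344, 192) [0.605 0.208 0.067]
scene comb 0.69 (366, 273) [0.803 0.129 0.   ]
scene comb 0.23 (195, 317) [ 0.779 -0.268  0.102]
scene dispenser 0.86 (193, 314) [ 0.774 -0.269  0.106]
scene dispenser 0.48 (292, 292) [ 0.762 -0.047  0.004]
scene jar 0.66 (241, 316) [ 0.794 -0.184  0.059]
side housing 0.95 (315, 201) [ 0.558 -0.091  0.059]
side cover 0.76 (317, 174) [ 
[... 711 characters left out ...]
{'t': 1.3, 'q': array([-0.858,  0.359,  0.012,  0.   , -1.224, -0.288]), 'qd': array([-0.001,  0.002,  0.   ,  0.001,  0.001, -0.001]), 'joint_efforts': array([  0.002, -58.239,  29.329,   7.003,   0.012,  -0.   ]), 'eef_pos': array([ 0.278, -0.615,  0.227]), 'ee_rot': array([-3.142, -0.   , -2.717]), 'force': array([ 0.415,  0.691, -0.198]), 'moment': array([ 0.038, -0.003, -0.003]), 'gripper_force': 0.0, 'width': 0.0874348632130958}
{'mtx': array([[432.424,   0.   , 280.433],
       [  0.   , 432.424, 208.104],
       [  0.   ,   0.   ,   1.   ]]), 'R': array([[ 0.513,  0.858, -0.013],
       [ 0.571, -0.352, -0.742],
       [-0.641,  0.373, -0.671]]), 't': array([-0.326, -0.263,  1.462])}
```

```bash
python3 - <<'E'
from h import *
np.set_printoptions(precision=4,suppress=True)
a=cv2.imread("pics/scene0.png");cv2.imwrite("pics/a1.png",cv2.resize(a[140:340,150:420],None,fx=2.9,fy=2.9,interpolation=cv2.INTER_CUBIC))
# top view ortho from both clouds, 1mm/px coloured, 0.36..0.9 x, -0.32..0.4 y
W=np.zeros((600,760,3),np.uint8);Z=np.full((600,760),-1.)
for c in ["side","scene"]:
    d=np.load(f"pics/{c}d.npy");P=cloud(c,d)[d>0];C=cv2.imread(f"pics/{c}0.png")[d>0]
    o=np.argsort(P[:,2]);P=P[o];C=C[o]
    r=((0.92-P[:,0])*1000).astype(int);k=((0.42-P[:,1])*1000).astype(int)
    m=(r>1)&(r<598)&(k>1)&(k<758)
    for dr in(-1,0,1):
        for dk in (-1,0,1):W[r[m]+dr,k[m]+dk]=C[m]
    for n,lo,hi in [("knob",.126,.16),("half",.108,.121),("flange",.096,.106)]:
        q=P[(P[:,2]>lo)&(P[:,2]<hi)&(np.hypot(P[:,0]-.565,P[:,1]+.145)<.09)]
        if len(q)>5:
            e=cv2.minEnclosingCircle(q[:,:2].astype(np.float32));print(c,n,len(q),q.mean(0),e)
    q=P[(P[:,2]>.043)&(P[:,2]<.054)&(abs(P[:,0]-.565)<.13)&(abs(P[:,1]-.13)<.17)]
    print(c,"boxrim",len(q),cv2.minAreaRect(q[:,:2].astype(np.float32)))
cv2.imwrite("pics/top.png",W)
E
```

```text
side knob 68 [ 0.5568 -0.15    0.1318] ((0.5564659237861633, -0.1524631828069687), 0.014505329541862011)
side half 556 [ 0.5569 -0.1436  0.1128] ((0.5568463802337646, -0.15300557017326355), 0.0572771392762661)
side flange 319 [ 0.5544 -0.1361  0.1007] ((0.5582066774368286, -0.15072257816791534), 0.05800342187285423)
side boxrim 1158 ((0.5340769290924072, 0.1560324877500534), (0.19380611181259155, 0.20667943358421326), 1.4694401025772095)
scene knob 109 [ 0.5594 -0.1575  0.1329] ((0.5570997595787048, -0.15730169415473938), 0.014792063273489475)
scene half 951 [ 0.5602 -0.1582  0.1137] ((0.5573464632034302, -0.15715034306049347), 0.058386415243148804)
scene flange 495 [ 0.5798 -0.1642  0.1002] ((0.556504487991333, -0.15729546546936035), 0.059147074818611145)
scene boxrim 674 ((0.5335150361061096, 0.17456427216529846), (0.19614677131175995, 0.24950607120990753), 0.12362279742956161)
```

View pics/a1.png

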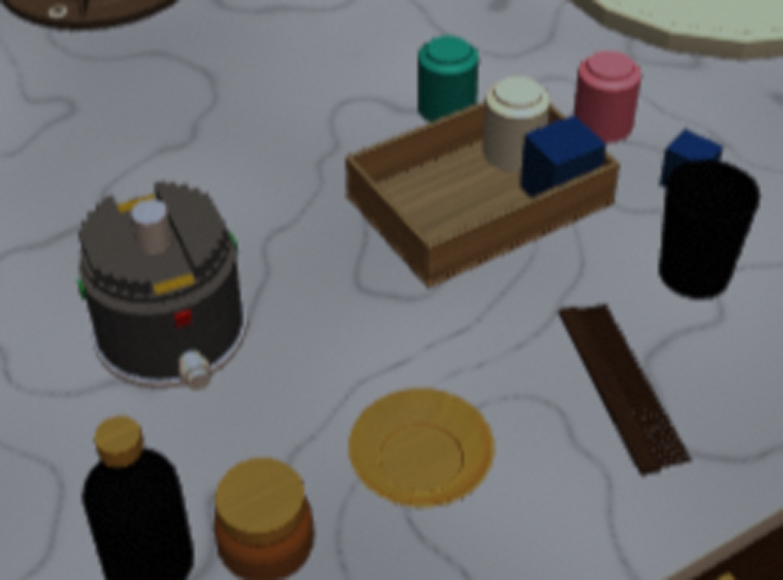

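View pics/top.png

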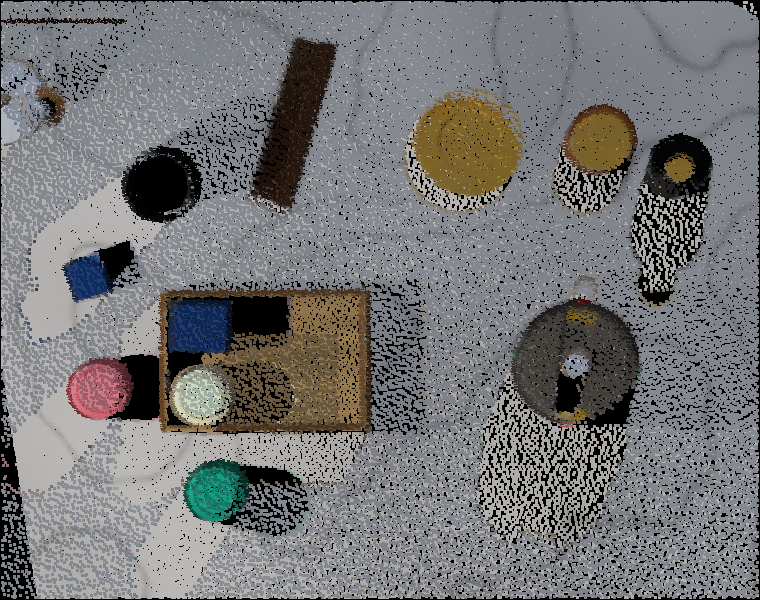

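The scene view shows the covered housing at (204,224), the only thing of its kind, locked with its stripes along about world x. The box is at (305,207).

What could be confused with what:
- **Cartridges:** white at (323,180), in the box and the one meant; turquoise at (299,168); pink at (358,172).
- **Cartons:** the larger at (343,194), in the box and the one meant; the smaller at (386,192).

The white cartridge and the larger carton just stay put.

```bash
cat >> h.py <<'E'
from scipy.spatial.transform import Rotation as Ro
np.set_printoptions(precision=4,suppress=True)
def plan(x,y,z,ydir=None):
    "row (mm, rad) to a TCP world pose, tool down, tool y at world angle ydir [deg]"
    s=arm.get_state();R=Ro.from_euler("xyz",s["ee_rot"]);M=R.as_matrix()
    cur=np.degrees(np.arctan2(M[1,1],M[0,1]))
    if ydir is None:ydir=cur
    T=Ro.from_euler("xyz",[np.pi,0,np.radians(ydir+90)])
    print("ydir",cur.round(2),"shift",(M.T@(np.array([x,y,z])-s["eef_pos"])*1e3).round(2),"rot",(R.inv()*T).as_rotvec().round(4))
def show(): 
    s=arm.get_state();print({k:np.round(s[k],4) for k in("t","q","eef_pos","ee_rot","force","moment","width","gripper_force")})
E
python3 - <<'E'
from h import *
plan(.557,-.155,.20,173)
# stripe yaw
for c in ["side","scene"]:
    d=np.load(f"pics/{c}d.npy");P=cloud(c,d);C=cv2.cvtColor(cv2.imread(f"pics/{c}0.png"),cv2.COLOR_BGR2HSV)
    near=np.hypot(P[...,0]-.557,P[...,1]+.155)<.085
    for n,h,lo,hi in [("yel",(18,35),.09,.12),("red",(0,8),.04,.1),("grn",(45,80),.04,.1)]:
        m=near&(C[...,0]>=h[0])&(C[...,0]<=h[1])&(C[...,1]>110)&(C[...,2]>60)&(P[...,2]>lo)&(P[...,2]<hi)
        k,l,st,ce=cv2.connectedComponentsWithStats(m.astype(np.uint8))
        for i in range(1,k):
            if st[i,4]>3:print(c,n,st[i,4],P[l==i].mean(0))
E
```

```text
ydir 114.34 shift [-443.65  304.2    26.57] rot [-0.     -0.     -1.0238]
side yel 11 [ 0.6046 -0.1729  0.1001]
side yel 20 [ 0.5061 -0.1535  0.1001]
side red 10 [ 0.4963 -0.1439  0.0778]
side grn 16 [ 0.5641 -0.0921  0.0763]
scene yel 20 [ 0.5052 -0.1579  0.1011]
scene yel 62 [ 0.6048 -0.1614  0.1003]
scene red 27 [ 0.6182 -0.1632  0.0773]
```

```bash
python3 -m jog '[[[-49,34,3,0,0,-0.17,50],[-98,68,6,0,0,-0.34,50],[-148,101,9,0,0,-0.51,50],[-197,135,12,0,0,-0.68,50],[-246,169,15,0,0,-0.85,50],[-296,203,18,0,0,-1.02,50],[-345,237,21,0,0,-1.02,50],[-394,270,24,0,0,-1.02,50],[-444,304,27,0,0,-1.02,50],[-444,304,27,0,0,-1.02,50],[-444,304,27,0,0,-1.02,50]]]'
cat >> h.py <<'E'
def wray(u,v,z,p):
    "world point at height z under wrist fisheye pixel"
    K=np.array(p["mtx"]);R=np.array(p["R"]);t=np.array(p["t"])
    a=np.array([(u-K[0,2])/K[0,0],(v-K[1,2])/K[1,1]]);r=np.hypot(*a)
    d=R.T@np.r_[a/max(r,1e-9)*np.sin(r),np.cos(r)];o=-R.T@t
    return o+d*(z-o[2])/d[2]
E
python3 - <<'E'
from h import *
show();p=camera_params("wrist")
im,d=grab_frame("wrist");cv2.imwrite("pics/w1.png",im);print(-p["R"].T@p["t"])
for q,z in [("knob_top",.135),("groove",.101),("cover",.115)]:
    for r in spot_in(q,"wrist")[:3]:print(q,r["confidence"],r["uv"],wray(*r["uv"],z,p))
C=cv2.cvtColor(im,cv2.COLOR_BGR2HSV)
for n,h,z in [("yel",(18,35),.101),("red",(0,8),.078),("grn",(45,80),.078)]:
    m=(C[...,0]>=h[0])&(C[...,0]<=h[1])&(C[...,1]>110)&(C[...,2]>60)
    k,l,st,ce=cv2.connectedComponentsWithStats(m.astype(np.uint8))
    for i in range(1,k):
        if st[i,4]>15:print(n,st[i,4],ce[i],wray(*ce[i],z,p))
E
```

```text
t: 2.68
eef_pos: [0.5573, -0.1548, 0.1995]
ee_rot: [3.141, -0.0, -1.696]
force: [-0.5, -0.0, 0.6]
width: 0.0497
gripper_force: 0.0
{'t': np.float64(2.675), 'q': array([ 0.0671,  0.2207, -0.2454,  0.0001, -1.1052, -0.1921]), 'eef_pos': array([ 0.5573, -0.1548,  0.1995]), 'ee_rot': array([ 3.1412, -0.0001, -1.6958]), 'force': array([-0.5381, -0.0142,  0.6145]), 'moment': array([-0.0126,  0.1654,  0.0638]), 'width': np.float64(0.0497), 'gripper_force': np.float64(0.0)}
[ 0.549  -0.2274  0.3569]
knob_top 0.67 [287.0, 208.4] [ 0.5554 -0.1681  0.135 ]
groove 0.9 [289.4, 211.6] [ 0.5548 -0.1561  0.101 ]
cover 0.96 [286.0, 210.4] [ 0.557  -0.1613  0.115 ]
cover 0.42 [94.5, 198.8] [ 0.72   -0.1925  0.115 ]
yel 618 [ 28.3722 137.6003] [ 0.8004 -0.2637  0.101 ]
yel 1737 [ 82.0558 205.8923] [ 0.7467 -0.186   0.101 ]
yel 408 [226.2377 215.5196] [ 0.6071 -0.1593  0.101 ]
yel 416 [346.5529 214.0505] [ 0.508  -0.1482  0.101 ]
yel 362 [182.3149 293.4365] [ 0.6635 -0.0898  0.101 ]
yel 301 [389.485  292.2392] [ 0.4714 -0.067   0.101 ]
yel 777 [422.565  329.9459] [ 0.4335 -0.0135  0.101 ]
yel 164 [201.9451 336.7622] [ 0.6567 -0.0385  0.101 ]
yel 435 [269.3954 339.469 ] [ 0.5897 -0.03    0.101 ]
yel 130 [333.9385 339.3   ] [ 0.5269 -0.0213  0.101 ]
red 30 [356.5333 206.1   ] [ 0.4947 -0.1473  0.078 ]
red 35 [216.1429 207.6286] [ 0.6203 -0.1616  0.078 ]
grn 47 [285.5745 136.3404] [ 0.5504 -0.2161  0.078 ]
```

View pics/w1.png

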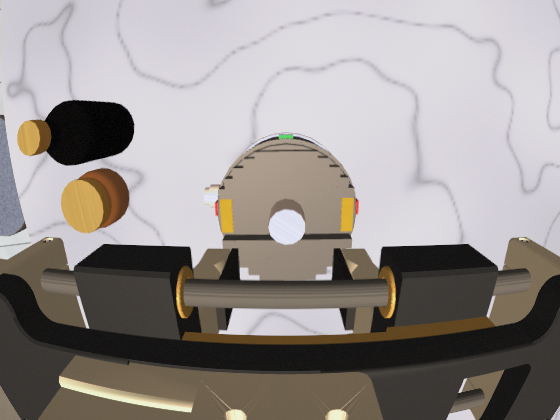

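The wrist view shows the cover from above, with the knob at (287,227), stripes at (226,216) and (347,214), and red tabs at (216,208) and (357,206). That puts the centre at (0.5575, -0.1545) and the groove at -6.5°. Next I descend into the groove.

```bash
python3 -m jog '[[[0,0,40,0,0,-0.012,62],[0,0,75,0,0,-0.012,62],[0,0,92,0,0,-0.012,62],[0,0,95,0,0,-0.012,62],[0,0,97,0,0,-0.012,62],[0,0,99,0,0,-0.012,62],[0,0,101,0,0,-0.012,62],[0,0,101,0,0,-0.012,62]]]'; python3 -c "
from h import *
show()"
```

```text
t: 3.88
eef_pos: [0.5581, -0.1551, 0.0998]
ee_rot: [-3.14, -0.0, -1.684]
force: [-1.0, 0.5, 5.6]
width: 0.0624
gripper_force: 3.0
{'t': np.float64(3.875), 'q': array([ 0.0668,  0.3153, -0.3689,  0.0006, -0.8847, -0.1807]), 'eef_pos': array([ 0.5581, -0.1551,  0.0998]), 'ee_rot': array([-3.1397, -0.0001, -1.6843]), 'force': array([-0.9994,  0.543 ,  5.63  ]), 'moment': array([ 0.1575,  0.5206, -0.014 ]), 'width': np.float64(0.0624), 'gripper_force': np.float64(2.9781)}
```

```bash
python3 -m jog '[[[0,0,2,0,0,0,62],[0,0,4,0,0,0,62],[0,0,6,0,0,0,62],[0,0,7,0,0,0,62],[0,0,7,0,0,0,62],[0,0,7,0,0,0,62]]]'
```

```text
t: 4.62
eef_pos: [0.5582, -0.1551, 0.0934]
ee_rot: [-3.139, -0.0, -1.684]
force: [-3.3, 0.7, 9.5]
width: 0.062
gripper_force: 4.8
```

```bash
python3 -m jog '[[[0,0,0.5,0,0,-0.1,62],[0,0,0.5,0,0,-0.2,62],[0,0,0.5,0,0,-0.3,62],[0,0,0.5,0,0,-0.4,62],[0,0,0.5,0,0,-0.5,62],[0,0,0.5,0,0,-0.6,62]]]'; python3 -c "
from h import *
show()"
```

```text
t: 5.38
eef_pos: [0.5592, -0.1549, 0.0934]
ee_rot: [-3.138, -0.002, -1.081]
force: [-1.8, 3.2, 10.9]
width: 0.0624
gripper_force: 6.1
{'t': np.float64(5.375), 'q': array([ 0.0671,  0.3227, -0.3755,  0.0008, -0.8684,  0.4223]), 'eef_pos': array([ 0.5592, -0.1549,  0.0934]), 'ee_rot': array([-3.138 , -0.0022, -1.0808]), 'force': array([-1.8076,  3.1933, 10.8872]), 'moment': array([ 0.8973,  0.9077, -0.26  ]), 'width': np.float64(0.0624), 'gripper_force': np.float64(6.0731)}
```

```bash
python3 -m jog '[[[0,0,0,0,0,-0.12,62],[0,0,0,0,0,-0.24,62],[0,0,0,0,0,-0.36,62],[0,0,0,0,0,-0.48,62],[0,0,0,0,0,-0.6,62],[0,0,0,0,0,-0.72,62],[0,0,0,0,0,-0.84,62],[0,0,0,0,0,-0.96,62],[0,0,0,0,0,-1.06,62],[0,0,0,0,0,-1.12,62],[0,0,0,0,0,-1.12,62]]]'; python3 -c "
from h import *
show()"
```

```text
t: 6.75
eef_pos: [0.5573, -0.1542, 0.0932]
ee_rot: [-3.141, -0.001, 0.036]
force: [-7.3, 7.9, 17.4]
width: 0.0621
gripper_force: 9.6
{'t': np.float64(6.75), 'q': array([ 0.0676,  0.3218, -0.3766, -0.0009, -0.8712,  1.54  ]), 'eef_pos': array([ 0.5573, -0.1542,  0.0932]), 'ee_rot': array([-3.1409, -0.0011,  0.0362]), 'force': array([-7.3318,  7.9455, 17.3853]), 'moment': array([2.7601, 3.0812, 0.019 ]), 'width': np.float64(0.0621), 'gripper_force': np.float64(9.636)}
```

```bash
python3 - <<'E'
from h import *
im,d=grab_frame("scene");a=im[180:290,150:270];im2,d=grab_frame("wrist")
o=np.hstack([cv2.resize(a,(440,403),interpolation=cv2.INTER_CUBIC),cv2.resize(im2[100:340,180:390],(353,403))]);cv2.imwrite("pics/b.png",o)
E
```

```text
(no output)
```

View pics/b.png

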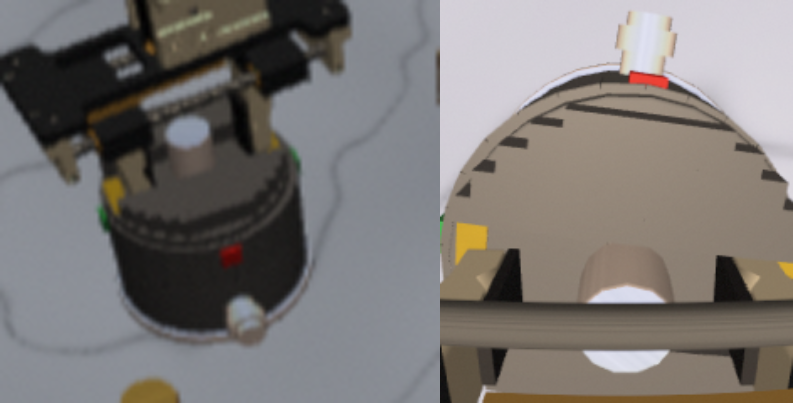

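The scene crop shows the stripes level with the green tabs, at crop (113,195) and (275,145). The cover has turned about 90°. Now I take the pressure off slowly, turning back a little to leave the groove wall.

```bash
python3 -m jog '[[[0,0,0,0,0,0.06,62],[0,0,-3,0,0,0.1,62],[0,0,-6,0,0,0.1,62],[0,0,-9,0,0,0.1,62],[0,0,-12,0,0,0.1,62],[0,0,-15,0,0,0.1,62],[0,0,-17,0,0,0.1,62],[0,0,-18,0,0,0.1,62],[0,0,-18,0,0,0.1,62]]]'; python3 - <<'E'
from h import *
show();p=camera_params("wrist")
im,d=grab_frame("wrist");C=cv2.cvtColor(im,cv2.COLOR_BGR2HSV)
for n,h,z in [("yel",(18,35),.11),("red",(0,8),.078),("grn",(45,80),.078)]:
    m=(C[...,0]>=h[0])&(C[...,0]<=h[1])&(C[...,1]>110)&(C[...,2]>60)
    m[:120]=0;m[260:]=0
    k,l,st,ce=cv2.connectedComponentsWithStats(m.astype(np.uint8))
    for i in range(1,k):
        if st[i,4]>15:print(n,st[i,4],ce[i],wray(*ce[i],z,p))
im,d=grab_frame("side");P=cloud("side",d);q=P[(d>0)&(np.hypot(P[...,0]-.557,P[...,1]+.155)<.056)]
h,e=np.histogram(q[:,2],bins=np.arange(.09,.16,.003));print(dict(zip(e.round(3),h)))
im2,_=grab_frame("scene");cv2.imwrite("pics/c.png",np.hstack([cv2.resize(im[130:240,260:370],(390,390)),cv2.resize(im2[180:290,150:260],(390,390))]))
E
```

```text
t: 7.98
eef_pos: [0.5574, -0.1551, 0.109]
ee_rot: [3.141, 0.0, -0.065]
force: [0.8, -0.1, 1.1]
width: 0.0618
gripper_force: 0.9
{'t': np.float64(7.975), 'q': array([ 0.0665,  0.305 , -0.3586,  0.0001, -0.9072,  1.4394]), 'eef_pos': array([ 0.5574, -0.1551,  0.109 ]), 'ee_rot': array([ 3.1415,  0.0001, -0.0648]), 'force': array([ 0.8066, -0.0914,  1.0856]), 'moment': array([ 0.055 , -0.0387, -0.0394]), 'width': np.float64(0.0618), 'gripper_force': np.float64(0.8735)}
yel 33 [ 44.     221.9697] [ 0.5914 -0.0057  0.11  ]
yel 188 [193.5106 247.4096] [ 0.5717 -0.1065  0.11  ]
yel 150 [383.2467 251.9867] [ 0.5624 -0.2075  0.11  ]
red 142 [290.2394 143.9366] [ 0.6196 -0.1614  0.078 ]
{np.float64(0.09): np.int64(5), np.float64(0.093): np.int64(0), np.float64(0.096): np.int64(1), np.float64(0.099): np.int64(15), np.float64(0.102): np.int64(10), np.float64(0.105): np.int64(90), np.float64(0.108): np.int64(45), np.float64(0.111): np.int64(41), np.float64(0.114): np.int64(40), np.float64(0.117): np.int64(87), np.float64(0.12): np.int64(275), np.float64(0.123): np.int64(13), np.float64(0.126): np.int64(11), np.float64(0.129): np.int64(7), np.float64(0.132): np.int64(9), np.float64(0.135): np.int64(9), np.float64(0.138): np.int64(11), np.float64(0.141): np.int64(7), np.float64(0.144): np.int64(10), np.float64(0.147): np.int64(7), np.float64(0.15): np.int64(9), np.float64(0.153): np.int64(0), np.float64(0.156): np.int64(0)}
```

View pics/c.png

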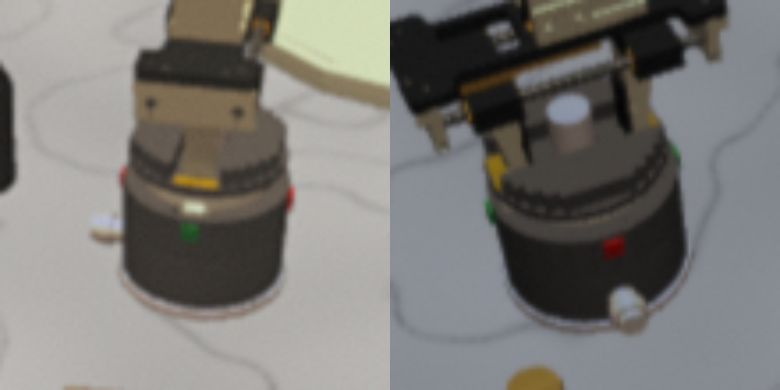

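The side and scene crops show the cover raised on its spring, with the flange clear of the rim and the stripe at (195,182) above the green tab at (190,232). It has popped, so I raise slightly and grip the knob.

```bash
python3 -m jog '[[[0,0,-2,0,0,0,62],[0,0,-3.5,0,0,0,62],[0,0,-3.5,0,0,0,62],[0,0,-3.5,0,0,0,45],[0,0,-3.5,0,0,0,26],[0,0,-3.5,0,0,0,20],[0,0,-3.5,0,0,0,20],[0,0,-3.5,0,0,0,20]]]' 30; python3 -c "
from h import *
show()"
```

```text
t: 9.12
eef_pos: [0.5574, -0.1551, 0.1125]
ee_rot: [3.142, 0.0, -0.065]
force: [0.8, -0.3, -0.5]
width: 0.0278
gripper_force: 30.0
{'t': np.float64(9.125), 'q': array([ 0.0665,  0.3012, -0.3548,  0.0001, -0.9149,  1.4393]), 'eef_pos': array([ 0.5574, -0.1551,  0.1125]), 'ee_rot': array([ 3.1415,  0.0001, -0.0649]), 'force': array([ 0.8141, -0.3158, -0.4752]), 'moment': array([-0.3819,  0.1207,  0.0282]), 'width': np.float64(0.0278), 'gripper_force': np.float64(29.9991)}
```

```bash
python3 -m jog '[[[0,0,-4,0,0,0,20],[0,0,-10,0,0,0,20],[0,0,-20,0,0,0,20],[0,0,-35,0,0,0,20],[0,0,-55,0,0,0,20],[0,0,-75,0,0,0,20],[0,0,-90,0,0,0,20],[0,0,-90,0,0,0,20]]]'; python3 - <<'E'
from h import *
show()
D=[]
for c in ["side","scene"]:
    d=np.load(f"pics/{c}d.npy");P=cloud(c,d)[d>0]
    z=P[:,2];x=P[:,0];y=P[:,1]
    rim=P[(abs(z-.050)<.003)&(abs(x-.56)<.085)&(abs(y-.155)<.115)]
    for n,s in [("x-",rim[(rim[:,0]<.50)&(rim[:,1]>.09)&(rim[:,1]<.15)]),("x+",rim[(rim[:,0]>.61)&(rim[:,1]>.08)&(rim[:,1]<.15)]),("y-",rim[(rim[:,1]<.07)&(abs(rim[:,0]-.56)<.05)])]:
        if len(s)>4:
            a=1 if n[0]=="x" else 0
            print(c,n,len(s),np.median(s,0),"range",s.min(0),s.max(0),"slope",np.polyfit(s[:,a],s[:,1-a],1)[0])
    t=P[(z>.058)&(z<.067)&(abs(x-.61)<.04)&(abs(y-.21)<.04)];print(c,"carton",t[:,:2].min(0),t[:,:2].max(0))
    t=P[(z>.05)&(z<.08)&(abs(x-.53)<.04)&(abs(y-.22)<.04)];print(c,"cart",t[:,:2].min(0),t[:,:2].max(0))
E
```

```text
t: 10.12
eef_pos: [0.5582, -0.155, 0.2042]
ee_rot: [-3.141, -0.003, -0.065]
force: [0.1, 0.4, -2.7]
width: 0.0271
gripper_force: 30.0
{'t': np.float64(10.125), 'q': array([ 0.0667,  0.2165, -0.2394,  0.0002, -1.1119,  1.4393]), 'eef_pos': array([ 0.5582, -0.155 ,  0.2042]), 'ee_rot': array([-3.1414, -0.003 , -0.0647]), 'force': array([ 0.1039,  0.3566, -2.6618]), 'moment': array([-0.0753,  0.1487,  0.0087]), 'width': np.float64(0.0271), 'gripper_force': np.float64(29.9981)}
side x- 40 [0.4924 0.1205 0.048 ] range [0.4901 0.0901 0.047 ] [0.4946 0.1479 0.0507] slope -0.01439185937505089
side x+ 46 [0.6269 0.1133 0.0483] range [0.6246 0.0802 0.0472] [0.6295 0.1482 0.0507] slope 0.0019856390513731197
side y- 62 [0.5557 0.0569 0.0484] range [0.5104 0.0532 0.0471] [0.6083 0.0601 0.0506] slope 0.006837566139046774
side carton [0.57   0.1927] [0.619 0.25 ]
side cart [0.4942 0.1944] [0.57   0.2577]
scene x- 25 [0.4923 0.1196 0.0487] range [0.4885 0.0906 0.0472] [0.4955 0.1484 0.0511] slope 0.03420431459724819
scene x+ 43 [0.6274 0.1146 0.0481] range [0.624  0.0807 0.047 ] [0.6317 0.1495 0.0516] slope -0.006101883012131176
scene y- 48 [0.5597 0.0526 0.0485] range [0.5115 0.0503 0.0471] [0.6092 0.0558 0.0515] slope 0.0016519396163960356
scene carton [0.5708 0.1878] [0.6223 0.2466]
scene cart [0.4916 0.1856] [0.57   0.2521]
```

```bash
python3 -c "
from h import *
plan(.5598,.123,.15,-155*0-92.5);plan(.5598,.123,.15,None)"
```

```text
ydir -93.71 shift [ -16.54 -277.53   54.26] rot [-0.0002 -0.003  -0.0211]
ydir -93.71 shift [ -16.54 -277.53   54.26] rot [-0.0002 -0.003  -0.    ]
```

```bash
python3 -m jog '[[[-1,-15,0,0,0,0,20],[-3,-45,0,0,0,0,20],[-5,-85,5,0,0,0,20],[-8,-130,15,0,0,0,20],[-11,-175,25,0,0,0,20],[-13,-215,35,0,0,0,20],[-15,-250,45,0,0,0,20],[-16,-270,52,0,0,0,20],[-16.5,-277.5,54,0,0,0,20],[-16.5,-277.5,54,0,0,0,20],[-16.5,-277.5,54,0,0,0,20],[-16.5,-277.5,54,0,0,0,20]]]'; python3 - <<'E'
from h import *
show();plan(.5598,.123,.0375)
im,d=grab_frame("side");im2,d2=grab_frame("scene")
for c,dd in (("side",d),("scene",d2)):
    P=cloud(c,dd);m=(dd>0)&(P[...,2]>.128)&(P[...,2]<.153)&(np.hypot(P[...,0]-.56,P[...,1]-.123)<.075);q=P[m]
    # flange outline
    print(c,len(q),cv2.minEnclosingCircle(q[:,:2].astype(np.float32)))
cv2.imwrite("pics/e.png",np.hstack([cv2.resize(im[160:340,210:390],(390,390)),cv2.resize(im2[90:270,230:410],(390,390))]))
E
```

```text
t: 11.62
eef_pos: [0.5591, 0.1222, 0.1489]
ee_rot: [-3.141, -0.0, -0.066]
force: [0.6, 0.5, -3.0]
width: 0.0275
gripper_force: 30.0
{'t': np.float64(11.625), 'q': array([ 0.557 ,  0.2542, -0.3261,  0.    , -0.9901,  0.9479]), 'eef_pos': array([0.5591, 0.1222, 0.1489]), 'ee_rot': array([-3.1413, -0.0004, -0.0659]), 'force': array([ 0.5649,  0.5436, -2.9541]), 'moment': array([-0.1101,  0.0882, -0.0442]), 'width': np.float64(0.0275), 'gripper_force': np.float64(29.9981)}
ydir -93.77 shift [  0.62  -0.82 111.39] rot [-0.0002 -0.0004 -0.    ]
side 626 ((0.5582085251808167, 0.12877637147903442), 0.05730753019452095)
scene 382 ((0.5597481727600098, 0.12065158039331436), 0.059896815568208694)
```

View pics/e.png

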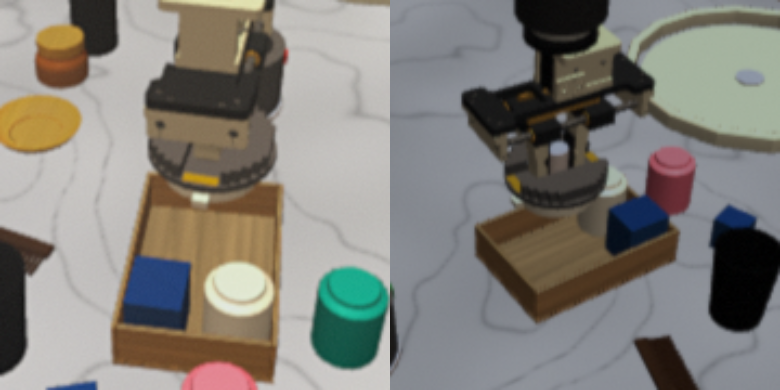

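The crops show the cover level over the bay, and the carton and cartridge still standing. Gaps to the wall and the contents look balanced, so I lower it.

```bash
python3 -m jog '[[[0.6,0,15,0,0,0,20],[0.6,0,40,0,0,0,20],[0.6,0,65,0,0,0,20],[0.6,0,85,0,0,0,20],[0.6,0,98,0,0,0,20],[0.6,0,104,0,0,0,20],[0.6,0,106.5,0,0,0,20],[0.6,0,108,0,0,0,20],[0.6,0,109,0,0,0,20],[0.6,0,110,0,0,0,20],[0.6,0,110,0,0,0,20]]]'
```

```text
t: 13.1
eef_pos: [0.5595, 0.1229, 0.0387]
ee_rot: [-3.141, -0.0, -0.065]
force: [-0.0, 0.6, -1.9]
width: 0.0278
gripper_force: 30.0
```

```bash
python3 -m jog '[[[0,0,0.4,0,0,0,20],[0,0,0.8,0,0,0,20],[0,0,1.2,0,0,0,20],[0,0,1.6,0,0,0,20],[0,0,1.6,0,0,0,20],[0,0,1.6,0,0,0,20]]]'
```

```text
t: 13.85
eef_pos: [0.5596, 0.1229, 0.0375]
ee_rot: [-3.142, -0.0, -0.065]
force: [-2.6, -1.2, 5.6]
width: 0.0272
gripper_force: 30.0
```

Contact with the floor is felt. I ease off, open, check the clearance and withdraw.

```bash
python3 -m jog '[[[0,0,-0.6,0,0,0,20],[0,0,-0.6,0,0,0,29],[0,0,-0.6,0,0,0,36],[0,0,-0.6,0,0,0,42],[0,0,-0.6,0,0,0,46],[0,0,-0.6,0,0,0,46],[0,0,-6,0,0,0,46],[0,0,-20,0,0,0,46],[0,0,-45,0,0,0,46],[0,0,-80,0,0,0,46],[0,0,-130,0,0,0,46],[0,0,-180,0,0,0,46],[0,0,-180,0,0,0,46],[0,0,-180,0,0,0,46]]]'; python3 - <<'E'
from h import *
show()
im,d=grab_frame("side");im2,d2=grab_frame("scene")
for c,dd in (("side",d),("scene",d2)):
    P=cloud(c,dd);r=np.hypot(P[...,0]-.56,P[...,1]-.123);q=P[(dd>0)&(P[...,2]>.044)&(P[...,2]<.054)&(r<.055)]
    A=np.c_[q[:,:2],np.ones(len(q))];print(c,len(q),np.linalg.lstsq(A,q[:,2],rcond=None)[0],q[:,2].mean())
cv2.imwrite("pics/f.png",np.hstack([cv2.resize(im[160:340,210:390],(390,390)),cv2.resize(im2[90:270,230:410],(390,390))]))
E
```

```text
t: 15.6
eef_pos: [0.5593, 0.1229, 0.2177]
ee_rot: [-3.141, -0.001, -0.065]
force: [-0.2, 0.0, -0.1]
width: 0.0456
gripper_force: 0.0
{'t': np.float64(15.6), 'q': array([ 0.5576,  0.1967, -0.2325, -0.0004, -1.1403,  0.9483]), 'eef_pos': array([0.5593, 0.1229, 0.2177]), 'ee_rot': array([-3.1406, -0.0008, -0.065 ]), 'force': array([-0.1655,  0.0409, -0.113 ]), 'moment': array([-0.1005,  0.1317,  0.0181]), 'width': np.float64(0.0456), 'gripper_force': np.float64(0.0)}
side 978 [-0.0003  0.0028  0.0472] 0.04737224383664049
scene 581 [ 0.0007 -0.0028  0.0475] 0.04757832868305672
```

View pics/f.png

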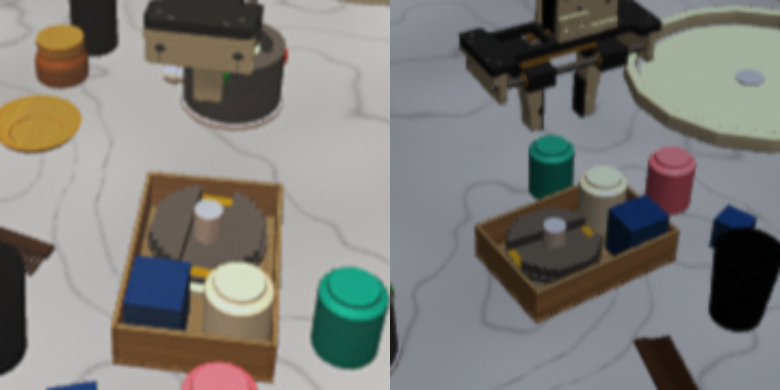

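The cover lies flat in the bay with its knob up, at (208,215) in the side crop. The fitted tilt is about 0.2°. Carton and cartridge are still standing, and the arm is clear.

```bash
python3 -c "
from station import arm
print(arm.job_done())"
```

```text
the job is handed in; nothing more can be done
None
```

The filter housing is open and its cover lies flat, knob up, in the free space of the service box; carton, cartridge and the other things I could see look undisturbed, and I handed the job in at about 16 s.

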